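Put mixed-up dental casts back with their partners

TASK

The three loose upper plaster casts are standing in each other's case pans. Put each one upright and centred in the empty half of the pan whose fixed lower cast (screwed down on a metal plate) has the same outline (round, square or oblong), first parking one of them in the middle of the bare blue tile to free a place. Set the casts down gently without dropping them, keep them upright, and leave the two jars and the wax knife between the pans where they are.

Things in the scene. Friction and masses are not known exactly. Their poses are not given: they have to be found in the camera images.
- cast_round: Loose upper plaster cast, pink gums, ivory teeth: round, 54 mm across, full arch of teeth on top; grip it across any diameter. Block 36 mm high, sides upright; teeth, inside its outline, rise to 45 mm; 0.15 to 0.25 kg. Origin: centre of its underside, z up. Starts upright in a pan of another shape.
- cast_square: Loose upper plaster cast, pink gums, ivory teeth: square, 52 x 52 mm, sides along its x and y, full arch of teeth on top; grip it across two parallel sides. Block 36 mm high, sides upright; teeth, inside its outline, rise to 45 mm; 0.15 to 0.25 kg. Origin: centre of its underside, z up. Starts upright in a pan of another shape.
- cast_oblong: Loose upper plaster cast, pink gums, ivory teeth: oblong half-arch cast, 34 mm along its x and 60 mm along its y, one straight row of teeth on top; grip it across the 34 mm. Block 36 mm high, sides upright; teeth, inside its outline, rise to 45 mm; 0.15 to 0.25 kg. Origin: centre of its underside, z up. Starts upright in a pan of another shape.
- pan_round: Shallow grey pan, fixed, outside 92 (x) by 176 mm (y), walls 10 mm high, inner floor 4 mm above the bench. In its +y half, on a bright metal plate with four brass screws, a fixed lower cast, round, sized as cast_round, middle at x = 0, y = +46 mm, top at 52 mm. The other half takes one upper cast, middle at x = 0, y = -42 mm. Origin: centre of its underside, on the bench.
- pan_square: Shallow grey pan, fixed, outside 92 (x) by 176 mm (y), walls 10 mm high, inner floor 4 mm above the bench. In its +y half, on a bright metal plate with four brass screws, a fixed lower cast, square, sized as cast_square, middle at x = 0, y = +46 mm, top at 52 mm. The other half takes one upper cast, middle at x = 0, y = -42 mm. Origin: centre of its underside, on the bench.
- pan_oblong: Shallow grey pan, fixed, outside 92 (x) by 176 mm (y), walls 10 mm high, inner floor 4 mm above the bench. In its +y half, on a bright metal plate with four brass screws, a fixed lower cast, oblong, sized as cast_oblong, middle at x = 0, y = +46 mm, top at 52 mm. The other half takes one upper cast, middle at x = 0, y = -42 mm. Origin: centre of its underside, on the bench.
- tile: Blue glazed tile, fixed, 110 x 110 mm, 8 mm thick, bare at the start: the free spot. Origin: centre of its underside, on the bench.
- jar_low: Small white jar with a steel cap, 48 mm across and 50 mm high, loose, a bystander. Origin: centre of its underside.
- knife: Wax knife, wooden handle and slim steel blade, 150 mm long, 12 mm wide, 10 mm high, lying loose along its x, a bystander. Origin: middle of its length, underside.
- jar_flat: Amber jar with a white lid, 60 mm across and 45 mm high, loose, a bystander. Origin: centre of its underside.
There are look-alikes about, which are no part of the job. What is shaped like the cast_round but red is not meant.

How it is judged:
By the outcome, as a careful person would: the job done as asked, in the order asked, and still so for the second after the job is handed in, with the robot touching nothing.
It also fails if it takes over 106 s, if anything falls off the work surface, if the arm or the gripper's body presses on something with over 40 N, if the wrist force passes 120 N, or if a joint passes its speed limit or range.

ROBOT

A 6-joint arm with a two-finger parallel gripper is mounted at the origin on the work surface. World frame = base frame: x ahead of the robot, y to its left, z up, the work surface at z = 0. Lengths are in m, angles in degrees, forces in N, time in s.
With the tool pointing down it reaches from about 0.4 to 0.825 m from the base axis. Payload 7 kg.
Tool frame: the origin (TCP) lies midway between the tips of the shut fingers; the grasp point (between the pads) lies 19 mm behind it; z points along the fingers, y is the line along which they close (so a half turn about z gives the same grasp; the last joint's range is limited). The gripper opens to 88 mm and grips with 3 to 60 N. Pads are 19 mm wide; open, the fingers measure 130 mm over their backs; the gripper's body (78 mm by 193 mm) begins 47 mm behind the grasp point.
Start: joints at [-57.92, 20.546, 0.682, 0, -70.136, -16.507], TCP at [0.181, -0.65, 0.227] pointing down, gripper open.
Joint ranges: [-176.03, 176.03], [-82.01, 121.73], [-58.28, 71.71], [-173.87, 95.51], [-174.79, -0.11], [-173.66, 173.66]. Speed limits (degrees/s): [136.94, 136.94, 172.46, 180, 180, 180].

INTERFACE

Orientations are given as [roll, pitch, yaw] about the fixed x, y, z axes, in that order (R = Rz(yaw) Ry(pitch) Rx(roll)).
In Python, from plant import ctrl gives the robot as it stands.
- The arm moves only by the tool arm_command, never from a script. Its argument "steps" is a list of rows, each an object with "translation": the shift along the tool's x, y, z in mm, a list of three; "rotation": the turn, a rotation vector about the tool's x, y, z in units of 5 degrees (1.0 is 5 degrees), a list of three; "claw": the finger opening in mm, from 0 to 87.6. In form: [{"translation": [x, y, z], "rotation": [rx, ry, rz], "claw": claw}, ...]. A call has 1 to 5 rows; each row is the pose to reach, as a shift and turn from the pose commanded when the call began, along the tool's axes at that moment; what a row does not reach only later rows make up. A row lasts 1/10 s, in which the tool goes at most 50 mm and 8.59 degrees, less where a joint would pass 70% of its speed; a pose out of reach is approached as far as the arm can. A call with a gripper value outside its range is refused whole. The fingers move at their own pace and stop on an object; the grip force is fixed at half the most. Time passes only in rows, so rows that repeat a pose let the fingers close. It gives the time, the measured TCP pose, the force, the opening and the grip force at its end, in the units of the state.
- ctrl.get_obs(): the state, without advancing time (a new reading comes with each control period).
- ctrl.snapshot(name): name is "scene" or "top" or "wrist"; returns (picture, depth): 400x640x3 uint8, red, green, blue; 400x640 float32, m along the optical axis (not along the pixel's ray), 0 where there is no reading.
- ctrl.calibration(name): a dict with "vertical_fov" (degrees; the focal length in pixels is half the picture's height over the tangent of half this angle, whatever the lens; pixels are square), "cx", "cy" (the principal point, pixels), "k1" (the pictures are not rectified: a ray, as slopes to the right and down, at radius r is drawn at 1 + k1 r^2 times it, then the intrinsics apply), "rvec" (rotation vector, rad) and "tvec" (3), from world to camera coordinates, as OpenCV has them; the wrist camera has in their place "hand_eye" (4x4, takes a point from camera to tool coordinates, whose origin is the TCP and whose axes are the flange's). Camera axes: x right, y down, z forward; pixel columns grow to the right and rows downward; lengths in m; the calibration is good to about 2 mm. A picture is of the moment at which its call begins: read the wrist's pose just before it. calibration takes no time and is no camera call.
- ctrl.close_job(): hands the job in; it is judged then, once.
The state is a dict: "clock": time; "joint_pos": joint angles; "qvel": joint speeds; "tau": joint torques, N m; "tool_pos": TCP position; "orientation": TCP orientation; "force": force on the tool from outside, world axes, zero at the start; "moment": the same for the moment, N m; "opening": finger opening in m; "gripper_force": force on a finger pad.
Only numpy, scipy, OpenCV 4.12 (cv2) and the standard library are available. Lean on these libraries where they do the work, as an engineer would, in place of code of your own. Each camera call takes 0.05 s, during which the arm holds its last target. There are 200 camera calls.

## Working session

There is one attempt and no reset: what is moved stays moved. The work goes in short steps, Python scripts to look and compute and a tool call to move; the robot and the scene stay as the last step left them, time stands still between calls to the robot, and variables do not carry over. Pictures are saved under pics/ and viewed, at most 14 in all, crops included, and the job is handed in when it is done.

Besides the shell and the picture viewer there is one more tool, called as a command line: name --argument value ..., lists and objects as JSON in quotes. arm_command: Moves the arm, as the interface text tells. Its arguments: {"type":"object","properties":{"steps":{"type":"array"}},"required":["steps"]}

```bash
mkdir -p pics; cat > h.py <<'E'
import numpy as np, cv2
from scipy.spatial.transform import Rotation as R
from plant import ctrl
def snap(n,f=None):
    o=ctrl.get_obs(); p,d=ctrl.snapshot(n)
    if f: cv2.imwrite('pics/'+f,p[:,:,::-1])
    c=ctrl.calibration(n)
    fl=200/np.tan(np.radians(c['vertical_fov'])/2)
    if 'hand_eye' in c:
        T=np.eye(4);T[:3,:3]=R.from_euler('xyz',o['orientation'],degrees=True).as_matrix();T[:3,3]=o['tool_pos']
        T=T@np.array(c['hand_eye'])
    else:
        T=np.eye(4);r=cv2.Rodrigues(np.array(c['rvec'],float))[0];T[:3,:3]=r.T;T[:3,3]=-r.T@np.array(c['tvec']).ravel()
    return p,d,dict(f=fl,cx=c['cx'],cy=c['cy'],k1=c['k1'],T=T)
def slopes(uv,K):
    d=(np.atleast_2d(uv).astype(float)-[K['cx'],K['cy']])/K['f']; s=d.copy()
    for _ in range(20): s=d/(1+K['k1']*(s**2).sum(1,keepdims=True))
    return s
def onplane(uv,K,z):
    s=slopes(uv,K); r=np.c_[s,np.ones(len(s))]@K['T'][:3,:3].T; o=K['T'][:3,3]
    return o+r*((z-o[2])/r[:,2])[:,None]
def cloud(d,K):
    v,u=np.mgrid[:400,:640]; s=slopes(np.c_[u.ravel(),v.ravel()],K); D=d.ravel()
    P=np.c_[s*D[:,None],D]@K['T'][:3,:3].T+K['T'][:3,3]; P[D==0]=np.nan
    return P.reshape(400,640,3)
E
python3 - <<'E'
from h import *
print(ctrl.get_obs())
p,d,K=snap('top','top.png'); print(K); snap('scene','scene.png')
E
```

```text
{'clock': 0.0, 'joint_pos': array([-5.79225156e+01,  2.05905999e+01,  6.31780037e-01, -1.95384185e-02,
       -7.01351327e+01, -1.65072016e+01]), 'qvel': array([ 0.01998843,  0.10274058,  0.00676427, -0.00838687,  0.01605336,
        0.00968759]), 'tau': array([-5.36384887e-04, -5.82721031e+01,  2.93068510e+01,  6.99753553e+00,
        6.93037538e-03, -1.14324419e-04]), 'tool_pos': array([ 0.18101885, -0.64975315,  0.2256188 ]), 'orientation': array([ 1.79904701e+02, -9.08759434e-03, -1.64436364e+02]), 'force': array([-0.71199886,  0.27101751, -0.07229262]), 'moment': array([-0.0120053 ,  0.01782629,  0.03270109]), 'gripper_force': 0.0, 'opening': 0.0877501165766487}
{'f': np.float64(517.3295955901208), 'cx': 319.31559822944297, 'cy': 197.13254547657138, 'k1': -0.050139446212623735, 'T': array([[ 6.43734332e-05, -9.86124005e-01,  1.66010371e-01,
         3.95030618e-01],
       [-9.99914265e-01, -2.23724838e-03, -1.29018230e-02,
        -4.86801446e-02],
       [ 1.30942038e-02, -1.65995307e-01, -9.86039604e-01,
         1.20054289e+00],
       [ 0.00000000e+00,  0.00000000e+00,  0.00000000e+00,
         1.00000000e+00]])}
```

View pics/top.png

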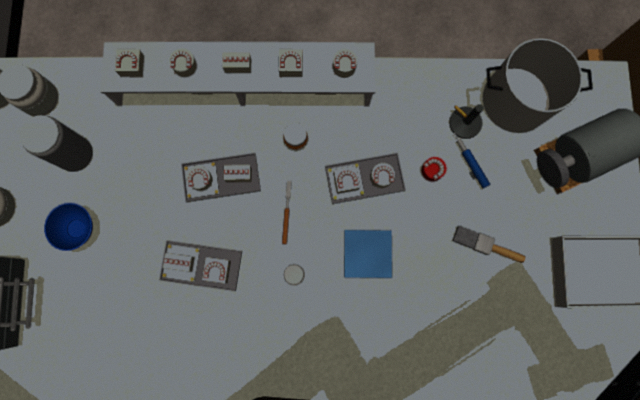

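View pics/scene.png

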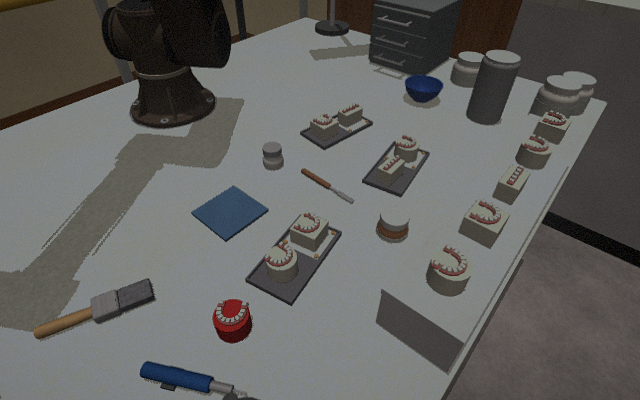

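The top view shows the pans as follows.
- **pan_round:** about (220,177), fixed round cast (199,178), holding the loose oblong at (237,173).
- **pan_square:** about (365,177), fixed square (347,180), holding the loose round at (384,175).
- **pan_oblong:** about (200,265), fixed oblong (179,263), holding the loose square at (215,270).

The tile is at (368,254). The red round at (433,168) and the five casts on the shelf are look-alikes. The three meant are the ivory and pink ones standing in pans without a metal plate.

```bash
cat >> h.py <<'E'
def rect(m,P=None):
    pass
def rr(P):
    (c,s,a)=cv2.minAreaRect((P[:,:2]*1000).astype(np.float32)); return np.round(c,1),np.round(s,1),round(a,1)
E
python3 - <<'E'
from h import *
p,d,K=snap('top'); P=cloud(d,K)
for n,(u,v) in dict(oblong=(237,173),round=(384,175),square=(215,270),fr=(199,178),fs=(347,180),fo=(179,263)).items():
    w=onplane([[u,v]],K,.045)[0]; sel=(np.hypot(P[...,0]-w[0],P[...,1]-w[1])<.043)&(P[...,2]>.028)
    Q=P[sel]; print(n,w[:2].round(3),rr(Q),np.percentile(Q[:,2],[50,95]).round(3),len(Q))
hsv=cv2.cvtColor(p,cv2.COLOR_RGB2HSV)
for uv in [(368,254),(220,160),(265,165),(300,220),(300,100)]: print(uv,hsv[uv[1],uv[0]],P[uv[1],uv[0]].round(3))
m=(hsv[...,0]>95)&(hsv[...,0]<115)&(hsv[...,1]>90); m[:200]=0; m[:,:330]=0;m[:,410:]=0
v,u=np.nonzero(m); print('tile',rr(onplane(np.c_[u,v],K,.008)))
# pans: dark grey around
g=((p.max(2).astype(int)<75)).astype(np.uint8)
for n,(u0,u1,v0,v1) in dict(pr=(175,268,145,208),ps=(318,412,145,208),po=(152,250,233,298)).items():
    v,u=np.nonzero(cv2.morphologyEx(g,cv2.MORPH_OPEN,np.ones((2,2)))[v0:v1,u0:u1]); print(n,len(u),rr(onplane(np.c_[u+u0,v+v0],K,.01)))
cal=ctrl.calibration('wrist'); print(cal)
E
```

```text
oblong [0.645 0.124] (array([647.7, 125.8]), array([34.9, 59.9]), 0.4) [0.042 0.05 ] 427
round [ 0.641 -0.212] (array([ 644.5, -209.7]), array([52.4, 53.5]), 87.3) [0.043 0.052] 443
square [0.425 0.167] (array([427.1, 167.9]), array([52.9, 52.4]), 82.5) [0.043 0.052] 574
fr [0.633 0.21 ] (array([635.4, 213.4]), array([53.2, 53.5]), 32.4) [0.046 0.055] 467
fs [ 0.629 -0.127] (array([ 632.8, -126.3]), array([52.8, 52.7]), 10.8) [0.045 0.054] 537
fo [0.441 0.248] (array([444.1, 253.8]), array([60.9, 34. ]), 82.1) [0.046 0.053] 427
(368, 254) [104 157 114] [ 0.463 -0.176  0.009]
(220, 160) [158  16  62] [0.685 0.171 0.007]
(265, 165) [103  14 124] [ 0.674  0.065 -0.   ]
(300, 220) [102  20 129] [ 0.543 -0.019  0.002]
(300, 100) [28 49 89] [ 0.836 -0.017  0.002]
tile (array([ 464.9, -175.5]), array([109. , 108.3]), 89.6)
pr 1469 (array([640.5, 165.4]), array([ 92., 175.]), 8.8)
ps 1312 (array([ 639. , -172.8]), array([ 91.5, 175. ]), 10.6)
po 1225 (array([434.8, 204.6]), array([175.9,  89.6]), 82.2)
{'vertical_fov': 61.465783266180146, 'cx': 320.9290060005944, 'cy': 196.91925717883385, 'k1': -0.043544583709977776, 'hand_eye': array([[ 4.87088375e-05, -9.67249346e-01, -2.53828091e-01,
         6.80003833e-02],
       [ 9.99999963e-01, -2.05650980e-05,  2.70263284e-04,
        -7.50484226e-04],
       [-2.66631984e-04, -2.53828095e-01,  9.67249310e-01,
        -1.58367029e-01],
       [ 0.00000000e+00,  0.00000000e+00,  0.00000000e+00,
         1.00000000e+00]])}
```

```bash
cat > plan.py <<'E'
from h import *
import sys
# usage: plan.py x y z yaw [mm_per_row] : prints per-call shifts (tool axes) and turn
def plan(x,y,z,yaw,step=40,start=None):
    o=ctrl.get_obs(); p0=np.array(start[0] if start else o['tool_pos'])*1000; r0=R.from_euler('xyz',start[1] if start else o['orientation'],degrees=True)
    p1=np.array([x,y,z]); r1=R.from_euler('xyz',[180,0,yaw],degrees=True)
    rv=(r0.inv()*r1).as_rotvec(); n=int(np.ceil(max(np.linalg.norm(p1-p0)/step,np.degrees(np.linalg.norm(rv))/8)))
    k=int(np.ceil(n/5)); print('rows',n,'calls',k)
    for i in range(k):
        a=r0*R.from_rotvec(rv*i/k); b=r0*R.from_rotvec(rv*(i+1)/k)
        print(i+1,a.inv().apply((p1-p0)/k).round(1),np.round(np.degrees((a.inv()*b).as_rotvec())/5,2))
    return (p1/1000,[180,0,yaw])
if __name__=='__main__':
    s=None
    for a in ' '.join(sys.argv[1:]).split('/'): s=plan(*map(float,a.split()),start=s)
E
python3 plan.py 639 -173 200 -79.4
```

```text
rows 17 calls 4
1 [-142.3   84.1    6.6] [ 0.    0.   -4.25]
2 [-163.1   26.8    6.5] [ 0.    0.   -4.25]
3 [-161.7  -34.2    6.5] [ 0.    0.   -4.25]
4 [-138.3  -90.5    6.5] [ 0.    0.   -4.25]
```

arm_command --steps '[{"translation": [-142,84,6.5],"rotation": [0,0,-4.25],"claw": 87},{"translation": [-142,84,6.5],"rotation": [0,0,-4.25],"claw": 87},{"translation": [-142,84,6.5],"rotation": [0,0,-4.25],"claw": 87},{"translation": [-142,84,6.5],"rotation": [0,0,-4.25],"claw": 87}]'

```text
clock: 0.55
tool_pos: [0.2977, -0.5283, 0.2199]
orientation: [180.0, 0.0, -142.9]
force: [0.7, 0.4, 1.0]
opening: 0.0866
gripper_force: 0.0
```

arm_command --steps '[{"translation": [-163,27,6.5],"rotation": [0,0,-4.25],"claw": 87},{"translation": [-163,27,6.5],"rotation": [0,0,-4.25],"claw": 87},{"translation": [-163,27,6.5],"rotation": [0,0,-4.25],"claw": 87},{"translation": [-163,27,6.5],"rotation": [0,0,-4.25],"claw": 87}]'

```text
clock: 0.95
tool_pos: [0.412, -0.4092, 0.2134]
orientation: [-180.0, 0.0, -121.7]
force: [-0.2, -0.3, 0.1]
opening: 0.0869
gripper_force: 0.0
```

arm_command --steps '[{"translation": [-162,-34,6.5],"rotation": [0,0,-4.25],"claw": 87},{"translation": [-162,-34,6.5],"rotation": [0,0,-4.25],"claw": 87},{"translation": [-162,-34,6.5],"rotation": [0,0,-4.25],"claw": 87},{"translation": [-162,-34,6.5],"rotation": [0,0,-4.25],"claw": 87}]'

```text
clock: 1.35
tool_pos: [0.5266, -0.2898, 0.2066]
orientation: [180.0, 0.0, -100.5]
force: [-0.6, -0.2, -0.4]
opening: 0.0872
gripper_force: 0.0
```

arm_command --steps '[{"translation": [-138,-90,6.5],"rotation": [0,0,-4.25],"claw": 87},{"translation": [-138,-90,6.5],"rotation": [0,0,-4.25],"claw": 87},{"translation": [-138,-90,6.5],"rotation": [0,0,-4.25],"claw": 87},{"translation": [-138,-90,6.5],"rotation": [0,0,-4.25],"claw": 87},{"translation": [-138,-90,6.5],"rotation": [0,0,-4.25],"claw": 87}]'

```text
clock: 1.85
tool_pos: [0.6393, -0.1721, 0.1994]
orientation: [179.9, 0.0, -79.4]
force: [-0.7, 0.3, -0.2]
opening: 0.0871
gripper_force: 0.0
```

```bash
python3 - <<'E'
from h import *
o=ctrl.get_obs(); print(o['clock'],o['tool_pos'],o['orientation'])
p,d,K=snap('wrist','w1.png'); P=cloud(d,K); np.savez('w1',p=p,P=P)
for n,w in dict(round=(.6445,-.2097),fs=(.6328,-.1263)).items():
    sel=(np.hypot(P[...,0]-w[0],P[...,1]-w[1])<.043)&(P[...,2]>.025)
    Q=P[sel]; print(n,rr(Q),np.percentile(Q[:,2],[50,95]).round(3),len(Q))
E
```

```text
1.85 [ 0.63927348 -0.17209476  0.19940585] [ 1.79915747e+02  1.55637255e-02 -7.93906487e+01]
round (array([ 642.7, -211.8]), array([52.7, 82.8]), 85.2) [0.304 0.315] 47506
fs (array([ 633.4, -128.6]), array([52.2, 52.6]), 10.3) [0.043 0.052] 2812
```

View pics/w1.png

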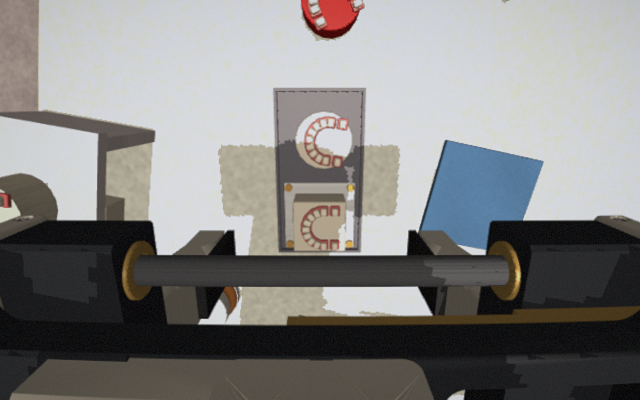

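The wrist view shows the pan outlined from (274,88) to (366,252). The loose round ivory/pink cast is at (327,140), the fixed square on its plate at (320,222), and the tile at (485,195). The red look-alike at (330,15) is left out.

```bash
cat >> h.py <<'E'
def panfit(p,P,K,c,zr=.01,r=.12):
    "pan outline: pixels near c (world xy) that are raised 4-12mm or dark grey; outline cast on wall-top plane"
    W=onplane(np.c_[[x.ravel() for x in np.mgrid[:400,:640][::-1]]].T,K,zr).reshape(400,640,3)
    hsv=cv2.cvtColor(p,cv2.COLOR_RGB2HSV)
    z=P[...,2]
    m=(np.hypot(W[...,0]-c[0],W[...,1]-c[1])<r)&(hsv[...,1]<70)&(p.max(2)<130)&(z<.016)&(z>.0025)
    m=cv2.morphologyEx(m.astype(np.uint8),cv2.MORPH_OPEN,np.ones((3,3)))
    n,l,s,_=cv2.connectedComponentsWithStats(m); k=1+s[1:,4].argmax(); 
    return rr(W[l==k]),s[k]
def block(P,w,r=.043,lo=.025,hi=.06):
    Q=P[(np.hypot(P[...,0]-w[0],P[...,1]-w[1])<r)&(P[...,2]>lo)&(P[...,2]<hi)]
    Q=Q[:,:2]; t=Q; return rr(t),len(t)
E
python3 - <<'E'
from h import *
p,d,K=snap('wrist'); P=cloud(d,K)
print('round',block(P,(.6445,-.2097),.038)); print('ps',panfit(p,P,K,(.639,-.173)))
print([p[v,u] for u,v in [(290,110),(276,150),(230,180),(290,172)]],[P[v,u,2].round(4) for u,v in [(290,110),(276,150),(230,180),(150,200)]])
hsv=cv2.cvtColor(p,cv2.COLOR_RGB2HSV); m=(hsv[...,0]>95)&(hsv[...,0]<115)&(hsv[...,1]>90)
v,u=np.nonzero(m); print('tile vis',rr(onplane(np.c_[u,v],K,.008)))
E
```

```text
round ((array([ 644.3, -212.4]), array([52.9, 52.2]), 9.4), 2539)
ps ((array([ 636.8, -148.6]), array([ 91.5, 124.2]), 10.5), array([ 274,  140,   89,  113, 2977], dtype=int32))
[array([149, 142, 142], dtype=uint8), array([72, 68, 70], dtype=uint8), array([174, 169, 148], dtype=uint8), array([83, 81, 80], dtype=uint8)] [np.float64(0.0047), np.float64(0.0092), np.float64(0.0015), np.float64(-0.0005)]
tile vis (array([587.4, -66.4]), array([852.8, 323.2]), 3.6)
```

```bash
sed -i 's/p.max(2)<130)/p.max(2)<162)/' h.py
python3 - <<'E'
from h import *
p,d,K=snap('wrist'); P=cloud(d,K)
print('ps',panfit(p,P,K,(.639,-.173))); print('fs',block(P,(.633,-.1286),.043))
uv=np.array([[274.5,88.5],[365,88.5],[366.5,252],[278,252]]); print((onplane(uv,K,.01)[:,:2]*1000).round(1))
E
python3 plan.py 644 -212 90 -79.5
```

```text
ps ((array([ 641.8, -173.3]), array([ 92.1, 173.7]), 10.5), array([ 272,   90,   91,  163, 6885], dtype=int32))
fs ((array([ 633.4, -128.7]), array([51.9, 52.5]), 10.1), 2800)
[[ 699.  -252.5]
 [ 610.8 -268.9]
 [ 571.5  -98. ]
 [ 669.2  -80. ]]
rows 3 calls 1
1 [ 38.2   0.3 110.4] [ 0.01  0.   -0.  ]
```

arm_command --steps '[{"translation": [38,0,110],"rotation": [0,0,0],"claw": 87},{"translation": [38,0,110],"rotation": [0,0,0],"claw": 87},{"translation": [38,0,110],"rotation": [0,0,0],"claw": 87},{"translation": [38,0,150],"rotation": [0,0,0],"claw": 87}]'

```text
clock: 2.4
tool_pos: [0.6468, -0.2134, 0.0531]
orientation: [-179.7, -0.1, -79.5]
force: [1.7, 0.6, 0.2]
opening: 0.0868
gripper_force: 0.0
```

arm_command --steps '[{"translation": [0,0,18],"rotation": [0,0,0],"claw": 87},{"translation": [0,0,35],"rotation": [0,0,0],"claw": 87},{"translation": [0,0,35],"rotation": [0,0,0],"claw": 87}]'

```text
clock: 2.7
tool_pos: [0.6435, -0.2116, 0.0142]
orientation: [179.8, 0.0, -79.5]
force: [-0.6, 0.1, -0.6]
opening: 0.0873
gripper_force: 0.0
```

```bash
python3 - <<'E'
from h import *
o=ctrl.get_obs(); print(o['tool_pos'],o['force'])
E
```

```text
[ 0.64350151 -0.21155373  0.0141713 ] [-0.58356773  0.05755678 -0.55559324]
```

arm_command --steps '[{"translation": [0,0,0],"rotation": [0,0,0],"claw": 60},{"translation": [0,0,0],"rotation": [0,0,0],"claw": 50},{"translation": [0,0,0],"rotation": [0,0,0],"claw": 45},{"translation": [0,0,0],"rotation": [0,0,0],"claw": 45},{"translation": [0,0,0],"rotation": [0,0,0],"claw": 45}]'

```text
clock: 3.2
tool_pos: [0.6451, -0.2108, 0.0163]
orientation: [-180.0, -0.0, -79.4]
force: [-0.7, 1.1, 3.8]
opening: 0.0534
gripper_force: 30.0
```

arm_command --steps '[{"translation": [0,0,0],"rotation": [0,0,0],"claw": 45},{"translation": [0,0,0],"rotation": [0,0,0],"claw": 45},{"translation": [0,0,0],"rotation": [0,0,0],"claw": 45}]'

```text
clock: 3.5
tool_pos: [0.6451, -0.2108, 0.0163]
orientation: [180.0, -0.0, -79.4]
force: [-3.0, 1.0, 6.1]
opening: 0.0533
gripper_force: 30.0
```

```bash
python3 plan.py 644 -211 100 -79.5 / 466 -176 100 -79.5 / 466 -176 21.5 -79.5
```

```text
rows 3 calls 1
1 [  0.    1.2 -83.7] [ 0.   -0.    0.02]
rows 5 calls 1
1 [-66.9 168.6   0. ] [0. 0. 0.]
rows 2 calls 1
1 [ 0.  -0.  78.5] [0. 0. 0.]
```

arm_command --steps '[{"translation": [0,0,-5],"rotation": [0,0,0],"claw": 45},{"translation": [0,0,-25],"rotation": [0,0,0],"claw": 45},{"translation": [0,0,-55],"rotation": [0,0,0],"claw": 45},{"translation": [0,0,-85],"rotation": [0,0,0],"claw": 45},{"translation": [0,0,-85],"rotation": [0,0,0],"claw": 45}]'

```text
clock: 4.0
tool_pos: [0.6482, -0.2112, 0.1055]
orientation: [-179.6, -0.2, -79.4]
force: [2.0, 1.0, -2.0]
opening: 0.0534
gripper_force: 30.0
```

arm_command --steps '[{"translation": [-13,34,0],"rotation": [0,0,0],"claw": 45},{"translation": [-31,78,0],"rotation": [0,0,0],"claw": 45},{"translation": [-49,122,0],"rotation": [0,0,0],"claw": 45},{"translation": [-62,156,0],"rotation": [0,0,0],"claw": 45},{"translation": [-67,169,0],"rotation": [0,0,0],"claw": 45}]'

```text
clock: 4.5
tool_pos: [0.4628, -0.1753, 0.1001]
orientation: [179.9, 0.1, -79.5]
force: [0.9, -0.4, -2.2]
opening: 0.0534
gripper_force: 30.0
```

arm_command --steps '[{"translation": [-67,169,0],"rotation": [0,0,0],"claw": 45},{"translation": [0,0,0],"rotation": [0,0,0],"claw": 45}]'

```text
clock: 4.7
tool_pos: [0.4354, -0.1746, 0.0941]
orientation: [178.4, 0.5, -79.7]
force: [-3.0, 2.4, -5.1]
opening: 0.0534
gripper_force: 30.0
```

arm_command --steps '[{"translation": [0,0,0],"rotation": [0,0,0],"claw": 45},{"translation": [0,0,0],"rotation": [0,0,0],"claw": 45},{"translation": [0,0,0],"rotation": [0,0,0],"claw": 45}]'

```text
clock: 5.0
tool_pos: [0.467, -0.1758, 0.1003]
orientation: [180.0, 0.0, -79.4]
force: [0.1, -0.4, -1.4]
opening: 0.0533
gripper_force: 30.0
```

```bash
python3 - <<'E'
from h import *
o=ctrl.get_obs(); print(o['tool_pos'],o['orientation'])
p,d,K=snap('wrist','w2.png'); P=cloud(d,K)
hsv=cv2.cvtColor(p,cv2.COLOR_RGB2HSV); m=((hsv[...,0]>95)&(hsv[...,0]<115)&(hsv[...,1]>90)).astype(np.uint8)
n,l,s,_=cv2.connectedComponentsWithStats(m); k=1+s[1:,4].argmax(); v,u=np.nonzero(l==k); print('tile',s[k],rr(onplane(np.c_[u,v],K,.008)))
c=o['tool_pos']
Q=P[(np.hypot(P[...,0]-c[0],P[...,1]-c[1])<.04)&(P[...,2]>.09)&(P[...,2]<.15)]; print(rr(Q),np.percentile(Q[:,2],[5,50,95]))
E
```

```text
[ 0.46696147 -0.17581601  0.10031727] [ 1.79985570e+02  1.65483168e-02 -7.94425906e+01]
tile [  250   114   162   121 11754] (array([ 463.7, -186.4]), array([ 92.4, 108.3]), 89.3)
(array([ 470.9, -178.7]), array([54.1, 69.7]), 72.9) [0.10295918 0.12485366 0.14646532]
```

View pics/w2.png

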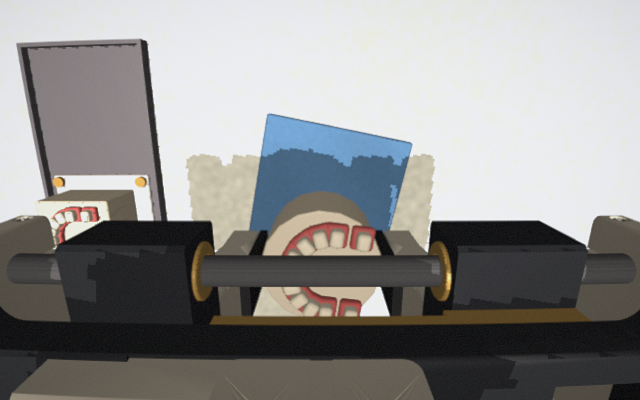

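The held round cast is at (325,265), over the tile, whose top corners are at (268,114) and (411,143). It needs a 3 mm correction before I lower it.

arm_command --steps '[{"translation": [0,3,20],"rotation": [0,0,0],"claw": 45},{"translation": [0,3,50],"rotation": [0,0,0],"claw": 45},{"translation": [0,3,70],"rotation": [0,0,0],"claw": 45},{"translation": [0,3,76],"rotation": [0,0,0],"claw": 45},{"translation": [0,3,76],"rotation": [0,0,0],"claw": 45}]'

```text
clock: 5.55
tool_pos: [0.4634, -0.1765, 0.0239]
orientation: [179.9, 0.0, -79.4]
force: [-0.2, -0.2, -1.9]
opening: 0.0532
gripper_force: 30.0
```

arm_command --steps '[{"translation": [0,0,1],"rotation": [0,0,0],"claw": 45},{"translation": [0,0,1.5],"rotation": [0,0,0],"claw": 45},{"translation": [0,0,2],"rotation": [0,0,0],"claw": 45},{"translation": [0,0,2],"rotation": [0,0,0],"claw": 45}]'

```text
clock: 5.95
tool_pos: [0.4642, -0.1765, 0.0231]
orientation: [-179.9, -0.0, -79.4]
force: [-0.3, 0.0, -1.0]
opening: 0.0533
gripper_force: 30.0
```

arm_command --steps '[{"translation": [0,0,0.5],"rotation": [0,0,0],"claw": 45},{"translation": [0,0,1],"rotation": [0,0,0],"claw": 45},{"translation": [0,0,1],"rotation": [0,0,0],"claw": 45}]'

```text
clock: 6.25
tool_pos: [0.4638, -0.1765, 0.0215]
orientation: [180.0, 0.0, -79.4]
force: [1.0, -0.3, -1.6]
opening: 0.0535
gripper_force: 30.0
```

arm_command --steps '[{"translation": [0,0,0.5],"rotation": [0,0,0],"claw": 45},{"translation": [0,0,1],"rotation": [0,0,0],"claw": 45},{"translation": [0,0,1],"rotation": [0,0,0],"claw": 45}]'

```text
clock: 6.55
tool_pos: [0.4638, -0.1765, 0.0205]
orientation: [180.0, 0.0, -79.4]
force: [0.1, -0.2, -1.0]
opening: 0.0535
gripper_force: 30.0
```

arm_command --steps '[{"translation": [0,0,0.5],"rotation": [0,0,0],"claw": 45},{"translation": [0,0,1],"rotation": [0,0,0],"claw": 45},{"translation": [0,0,1],"rotation": [0,0,0],"claw": 45}]'

```text
clock: 6.85
tool_pos: [0.4639, -0.1765, 0.0202]
orientation: [-180.0, -0.0, -79.4]
force: [-2.2, 0.8, 8.3]
opening: 0.0533
gripper_force: 30.0
```

arm_command --steps '[{"translation": [0,0,0],"rotation": [0,0,0],"claw": 60},{"translation": [0,0,0],"rotation": [0,0,0],"claw": 75},{"translation": [0,0,0],"rotation": [0,0,0],"claw": 87},{"translation": [0,0,0],"rotation": [0,0,0],"claw": 87},{"translation": [0,0,0],"rotation": [0,0,0],"claw": 87}]'

```text
clock: 7.35
tool_pos: [0.4638, -0.1765, 0.0195]
orientation: [180.0, -0.0, -79.4]
force: [0.9, 0.0, -0.5]
opening: 0.0848
gripper_force: 0.0
```

arm_command --steps '[{"translation": [0,0,-15],"rotation": [0,0,0],"claw": 87},{"translation": [0,0,-50],"rotation": [0,0,0],"claw": 87},{"translation": [0,0,-100],"rotation": [0,0,0],"claw": 87},{"translation": [0,0,-150],"rotation": [0,0,0],"claw": 87},{"translation": [0,0,-180],"rotation": [0,0,0],"claw": 87}]'

```text
clock: 7.85
tool_pos: [0.465, -0.1767, 0.2037]
orientation: [-179.7, -0.1, -79.4]
force: [0.2, 0.4, -0.4]
opening: 0.0871
gripper_force: 0.0
```

```bash
python3 plan.py 435 200 200 -97.8; python3 - <<'E'
from h import *
p,d,K=snap('wrist'); P=cloud(d,K); print(block(P,(.464,-.178),.038,.03))
E
```

```text
rows 10 calls 2
1 [-187.9  -19.9    1.6] [-0.03 -0.    1.84]
2 [-188.7   10.4    1.7] [-0.03 -0.    1.84]
((array([ 465.1, -178.1]), array([52.5, 53. ]), 12.2), 2426)
```

arm_command --steps '[{"translation": [-188,-20,0],"rotation": [0,0,1.84],"claw": 87},{"translation": [-188,-20,0],"rotation": [0,0,1.84],"claw": 87},{"translation": [-188,-20,0],"rotation": [0,0,1.84],"claw": 87},{"translation": [-188,-20,0],"rotation": [0,0,1.84],"claw": 87},{"translation": [-188,-20,0],"rotation": [0,0,1.84],"claw": 87}]'

```text
clock: 8.4
tool_pos: [0.4489, 0.0163, 0.1998]
orientation: [-179.9, 0.1, -88.3]
force: [0.2, 0.2, 1.0]
opening: 0.0867
gripper_force: 0.0
```

arm_command --steps '[{"translation": [-189,10,0],"rotation": [0,0,1.84],"claw": 87},{"translation": [-189,10,0],"rotation": [0,0,1.84],"claw": 87},{"translation": [-189,10,0],"rotation": [0,0,1.84],"claw": 87},{"translation": [-189,10,0],"rotation": [0,0,1.84],"claw": 87},{"translation": [-189,10,0],"rotation": [0,0,1.84],"claw": 87}]'

```text
clock: 8.9
tool_pos: [0.4346, 0.2049, 0.1994]
orientation: [-180.0, 0.0, -97.6]
force: [0.2, -0.8, -0.2]
opening: 0.087
gripper_force: 0.0
```

arm_command --steps '[{"translation": [0,0,0],"rotation": [0,0,0],"claw": 87},{"translation": [0,0,0],"rotation": [0,0,0],"claw": 87}]'

```text
clock: 9.1
tool_pos: [0.4343, 0.1998, 0.1993]
orientation: [180.0, -0.0, -97.8]
force: [1.2, -0.8, 0.0]
opening: 0.087
gripper_force: 0.0
```

```bash
python3 - <<'E'
from h import *
o=ctrl.get_obs(); print(o['tool_pos'],o['orientation'])
p,d,K=snap('wrist','w3.png'); P=cloud(d,K)
print('sq',block(P,(.429,.167),.04)); print('fo',block(P,(.443,.251),.043)); print('po',panfit(p,P,K,(.436,.205)))
E
```

```text
[0.43433177 0.19982821 0.19925921] [ 1.79968491e+02 -3.88948752e-02 -9.78485585e+01]
sq ((array([425.5, 165.6]), array([50.8, 52.1]), 82.5), 3019)
fo ((array([442.2, 247. ]), array([53.7, 33.8]), 81.7), 1862)
po ((array([436.2, 203.2]), array([169.9,  92.1]), 82.1), array([ 275,   96,   91,  159, 6522], dtype=int32))
```

View pics/w3.png

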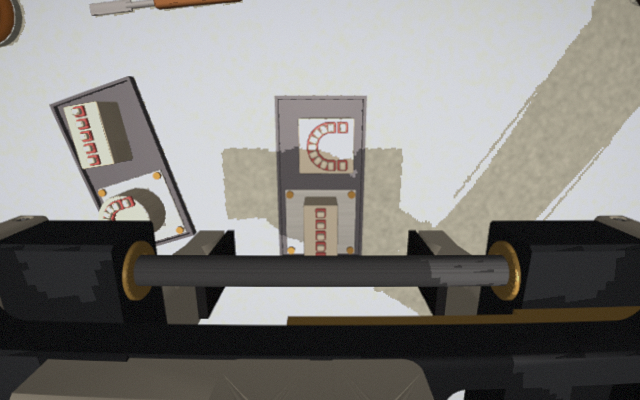

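The square cast is at (327,146) in this pan, and the fixed oblong on its plate is at (320,225). Next I grip the square across the pan's width.

arm_command --steps '[{"translation": [35,4,40],"rotation": [0,0,0],"claw": 87},{"translation": [35,4,80],"rotation": [0,0,0],"claw": 87},{"translation": [35,4,120],"rotation": [0,0,0],"claw": 87},{"translation": [35,4,140],"rotation": [0,0,0],"claw": 87},{"translation": [35,4,140],"rotation": [0,0,0],"claw": 87}]'

```text
clock: 9.65
tool_pos: [0.4243, 0.1638, 0.0573]
orientation: [179.8, -0.2, -98.0]
force: [0.6, 0.3, 0.3]
opening: 0.0869
gripper_force: 0.0
```

arm_command --steps '[{"translation": [0,0,20],"rotation": [0,0,0],"claw": 87},{"translation": [0,0,40],"rotation": [0,0,0],"claw": 87},{"translation": [0,0,45],"rotation": [0,0,0],"claw": 87},{"translation": [0,0,45],"rotation": [0,0,0],"claw": 87}]'

```text
clock: 10.05
tool_pos: [0.4261, 0.1662, 0.0151]
orientation: [-180.0, -0.0, -97.9]
force: [-0.2, 0.3, 1.5]
opening: 0.0869
gripper_force: 0.0
```

arm_command --steps '[{"translation": [0,0,0],"rotation": [0,0,0],"claw": 65},{"translation": [0,0,0],"rotation": [0,0,0],"claw": 56},{"translation": [0,0,0],"rotation": [0,0,0],"claw": 50},{"translation": [0,0,0],"rotation": [0,0,0],"claw": 45},{"translation": [0,0,0],"rotation": [0,0,0],"claw": 45}]'

```text
clock: 10.55
tool_pos: [0.4258, 0.1667, 0.0148]
orientation: [-180.0, 0.0, -97.8]
force: [-2.5, 1.1, 1.1]
opening: 0.0524
gripper_force: 1.4
```

arm_command --steps '[{"translation": [0,0,0],"rotation": [0,0,0],"claw": 45},{"translation": [0,0,0],"rotation": [0,0,0],"claw": 45},{"translation": [0,0,0],"rotation": [0,0,0],"claw": 45}]'

```text
clock: 10.85
tool_pos: [0.4257, 0.1667, 0.0148]
orientation: [180.0, 0.0, -97.8]
force: [-2.7, 0.1, 6.1]
opening: 0.0516
gripper_force: 30.0
```

arm_command --steps '[{"translation": [0,0,-5],"rotation": [0,0,0],"claw": 45},{"translation": [0,0,-25],"rotation": [0,0,0],"claw": 45},{"translation": [0,0,-60],"rotation": [0,0,0],"claw": 45},{"translation": [0,0,-95],"rotation": [0,0,0],"claw": 45},{"translation": [0,0,-105],"rotation": [0,0,0],"claw": 45}]'

```text
clock: 11.35
tool_pos: [0.4272, 0.1677, 0.123]
orientation: [-179.8, 0.2, -97.8]
force: [-0.1, 0.2, -1.7]
opening: 0.052
gripper_force: 30.0
```

```bash
python3 plan.py 649 -214 120 -79.5 30
```

```text
rows 15 calls 3
1 [116.  -90.5   0.9] [-0.02  0.01 -1.22]
2 [125.  -77.7   0.9] [-0.02  0.01 -1.22]
3 [132.5 -64.    0.9] [-0.02  0.01 -1.22]
```

arm_command --steps '[{"translation": [20,-16,0],"rotation": [0,0,-0.24],"claw": 45},{"translation": [44,-34,0],"rotation": [0,0,-0.49],"claw": 45},{"translation": [68,-53,0],"rotation": [0,0,-0.73],"claw": 45},{"translation": [92,-72,0],"rotation": [0,0,-0.98],"claw": 45},{"translation": [116,-90.5,0],"rotation": [0,0,-1.22],"claw": 45}]'

```text
clock: 11.85
tool_pos: [0.4996, 0.0381, 0.119]
orientation: [179.9, -0.0, -91.7]
force: [1.0, 0.6, -1.6]
opening: 0.0515
gripper_force: 30.0
```

arm_command --steps '[{"translation": [25,-15.5,0],"rotation": [0,0,-0.24],"claw": 45},{"translation": [50,-31,0],"rotation": [0,0,-0.49],"claw": 45},{"translation": [75,-46.5,0],"rotation": [0,0,-0.73],"claw": 45},{"translation": [100,-62,0],"rotation": [0,0,-0.98],"claw": 45},{"translation": [125,-77.7,0],"rotation": [0,0,-1.22],"claw": 45}]'

```text
clock: 12.35
tool_pos: [0.5734, -0.0891, 0.1187]
orientation: [179.9, 0.0, -85.6]
force: [0.2, 0.5, -2.1]
opening: 0.0515
gripper_force: 30.0
```

arm_command --steps '[{"translation": [29,-14,0],"rotation": [0,0,-0.24],"claw": 45},{"translation": [58,-28,0],"rotation": [0,0,-0.49],"claw": 45},{"translation": [87,-42,0],"rotation": [0,0,-0.73],"claw": 45},{"translation": [114,-55,0],"rotation": [0,0,-0.98],"claw": 45},{"translation": [132.5,-64,0],"rotation": [0,0,-1.22],"claw": 45}]'

```text
clock: 12.85
tool_pos: [0.6475, -0.2169, 0.1182]
orientation: [179.9, 0.0, -79.5]
force: [-0.3, 0.0, -1.5]
opening: 0.0514
gripper_force: 30.0
```

arm_command --steps '[{"translation": [0,0,0],"rotation": [0,0,0],"claw": 45},{"translation": [0,0,0],"rotation": [0,0,0],"claw": 45},{"translation": [0,0,0],"rotation": [0,0,0],"claw": 45}]'

```text
clock: 13.15
tool_pos: [0.6467, -0.2146, 0.119]
orientation: [179.9, 0.0, -79.5]
force: [0.6, -0.6, -1.6]
opening: 0.0517
gripper_force: 30.0
```

```bash
python3 plan.py 649.2 -213.8 30 -79.5; python3 - <<'E'
from h import *
p,d,K=snap('wrist','w4.png')
E
```

```text
rows 3 calls 1
1 [-0.2 -2.7 89. ] [ 0.01  0.01 -0.01]
```

View pics/w4.png

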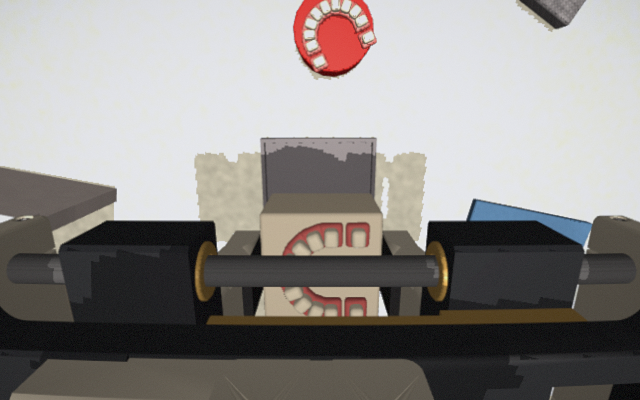

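The held square cast is at (320,260), aligned with the empty half of the square pan at (262–376,138). I'm lowering it now.

arm_command --steps '[{"translation": [0,-2.7,20],"rotation": [0,0,0],"claw": 45},{"translation": [0,-2.7,50],"rotation": [0,0,0],"claw": 45},{"translation": [0,-2.7,80],"rotation": [0,0,0],"claw": 45},{"translation": [0,-2.7,97],"rotation": [0,0,0],"claw": 45},{"translation": [0,-2.7,100],"rotation": [0,0,0],"claw": 45}]'

```text
clock: 13.7
tool_pos: [0.6482, -0.2136, 0.0172]
orientation: [179.8, 0.1, -79.5]
force: [0.0, 0.4, -1.8]
opening: 0.0518
gripper_force: 30.0
```

arm_command --steps '[{"translation": [0,0,1],"rotation": [0,0,0],"claw": 45},{"translation": [0,0,2],"rotation": [0,0,0],"claw": 45},{"translation": [0,0,2],"rotation": [0,0,0],"claw": 45}]'

```text
clock: 14.0
tool_pos: [0.6509, -0.2146, 0.019]
orientation: [-179.9, -0.0, -79.5]
force: [0.6, -0.2, -1.4]
opening: 0.0517
gripper_force: 30.0
```

arm_command --steps '[{"translation": [0,0,0.5],"rotation": [0,0,0],"claw": 45},{"translation": [0,0,1],"rotation": [0,0,0],"claw": 45},{"translation": [0,0,1],"rotation": [0,0,0],"claw": 45}]'

```text
clock: 14.3
tool_pos: [0.6502, -0.2147, 0.0168]
orientation: [-180.0, -0.0, -79.5]
force: [0.1, 0.2, -2.8]
opening: 0.0513
gripper_force: 30.0
```

arm_command --steps '[{"translation": [-1,0.8,0],"rotation": [0,0,0],"claw": 45},{"translation": [-1,0.8,0.7],"rotation": [0,0,0],"claw": 45},{"translation": [-1,0.8,0.7],"rotation": [0,0,0],"claw": 45}]'

```text
clock: 14.6
tool_pos: [0.649, -0.2138, 0.0157]
orientation: [180.0, 0.0, -79.5]
force: [0.5, -0.3, -2.1]
opening: 0.0519
gripper_force: 30.0
```

arm_command --steps '[{"translation": [0,0,0.5],"rotation": [0,0,0],"claw": 45},{"translation": [0,0,0.8],"rotation": [0,0,0],"claw": 45},{"translation": [0,0,0.8],"rotation": [0,0,0],"claw": 45}]'

```text
clock: 14.9
tool_pos: [0.6491, -0.2139, 0.015]
orientation: [180.0, 0.0, -79.5]
force: [-0.4, 0.2, -1.4]
opening: 0.0517
gripper_force: 30.0
```

arm_command --steps '[{"translation": [0,0,0.4],"rotation": [0,0,0],"claw": 45},{"translation": [0,0,0.8],"rotation": [0,0,0],"claw": 45},{"translation": [0,0,0.8],"rotation": [0,0,0],"claw": 45}]'

```text
clock: 15.2
tool_pos: [0.6492, -0.2139, 0.0149]
orientation: [-180.0, -0.0, -79.5]
force: [-3.3, 0.9, 5.2]
opening: 0.0519
gripper_force: 30.0
```

arm_command --steps '[{"translation": [0,0,0],"rotation": [0,0,0],"claw": 58},{"translation": [0,0,0],"rotation": [0,0,0],"claw": 72},{"translation": [0,0,0],"rotation": [0,0,0],"claw": 87},{"translation": [0,0,0],"rotation": [0,0,0],"claw": 87},{"translation": [0,0,0],"rotation": [0,0,0],"claw": 87}]'

```text
clock: 15.7
tool_pos: [0.6491, -0.2139, 0.0141]
orientation: [180.0, 0.0, -79.5]
force: [0.8, -0.3, -0.6]
opening: 0.0836
gripper_force: 0.0
```

arm_command --steps '[{"translation": [0,0,-15],"rotation": [0,0,0],"claw": 87},{"translation": [0,0,-50],"rotation": [0,0,0],"claw": 87},{"translation": [0,0,-100],"rotation": [0,0,0],"claw": 87},{"translation": [0,0,-150],"rotation": [0,0,0],"claw": 87},{"translation": [0,0,-185],"rotation": [0,0,0],"claw": 87}]'

```text
clock: 16.2
tool_pos: [0.6501, -0.2143, 0.2049]
orientation: [-179.7, -0.1, -79.5]
force: [0.7, 0.2, -0.1]
opening: 0.0871
gripper_force: 0.0
```

arm_command --steps '[{"translation": [-30,0,0],"rotation": [0,0,0],"claw": 87},{"translation": [-40,0,0],"rotation": [0,0,0],"claw": 87},{"translation": [-40,0,0],"rotation": [0,0,0],"claw": 87}]'

```text
clock: 16.5
tool_pos: [0.6416, -0.1732, 0.2005]
orientation: [-179.9, 0.0, -79.4]
force: [0.2, -0.5, -0.5]
opening: 0.0872
gripper_force: 0.0
```

```bash
python3 - <<'E'
from h import *
p,d,K=snap('wrist'); P=cloud(d,K); print('sq',block(P,(.6494,-.2149),.04,.02)); print('ps',panfit(p,P,K,(.6418,-.1733))); print('fs',block(P,(.633,-.1286),.043))
E
python3 plan.py 640 180 200 -85
```

```text
sq ((array([ 649.8, -215. ]), array([52.1, 50.4]), 10.6), 3016)
ps ((array([ 641.7, -173.3]), array([ 92.1, 173.9]), 10.5), array([ 276,   90,   92,  163, 6466], dtype=int32))
fs ((array([ 633.3, -128.4]), array([52.1, 53. ]), 11.1), 2797)
rows 9 calls 2
1 [-1.741e+02 -3.160e+01 -1.000e-01] [-0.   -0.    0.56]
2 [-175.5  -23.1   -0. ] [-0.   -0.    0.56]
```

The square cast sits within about 0.5 mm and 0.1° of its slot. The oblong is next.

arm_command --steps '[{"translation": [-174,-31.6,0],"rotation": [0,0,0.56],"claw": 87},{"translation": [-174,-31.6,0],"rotation": [0,0,0.56],"claw": 87},{"translation": [-174,-31.6,0],"rotation": [0,0,0.56],"claw": 87},{"translation": [-174,-31.6,0],"rotation": [0,0,0.56],"claw": 87},{"translation": [-174,-31.6,0],"rotation": [0,0,0.56],"claw": 87}]'

```text
clock: 17.05
tool_pos: [0.6414, 0.0051, 0.1988]
orientation: [180.0, -0.0, -82.1]
force: [0.0, -0.8, 0.1]
opening: 0.0869
gripper_force: 0.0
```

arm_command --steps '[{"translation": [-175.5,-23,0],"rotation": [0,0,0.56],"claw": 87},{"translation": [-175.5,-23,0],"rotation": [0,0,0.56],"claw": 87},{"translation": [-175.5,-23,0],"rotation": [0,0,0.56],"claw": 87},{"translation": [-175.5,-23,0],"rotation": [0,0,0.56],"claw": 87},{"translation": [-175.5,-23,0],"rotation": [0,0,0.56],"claw": 87}]'

```text
clock: 17.55
tool_pos: [0.6408, 0.1818, 0.1983]
orientation: [179.9, -0.0, -85.0]
force: [-0.2, -0.9, -0.9]
opening: 0.087
gripper_force: 0.0
```

arm_command --steps '[{"translation": [0,0,0],"rotation": [0,0,0],"claw": 87},{"translation": [0,0,0],"rotation": [0,0,0],"claw": 87}]'

```text
clock: 17.75
tool_pos: [0.6408, 0.1779, 0.1989]
orientation: [180.0, -0.0, -85.2]
force: [0.3, -0.6, 0.1]
opening: 0.0868
gripper_force: 0.0
```

```bash
python3 - <<'E'
from h import *
o=ctrl.get_obs(); print(o['tool_pos'],o['orientation'])
p,d,K=snap('wrist','w5.png'); P=cloud(d,K)
print('ob',block(P,(.648,.125),.042)); print('fr',block(P,(.635,.212),.04)); print('pr',panfit(p,P,K,(.642,.166)))
E
```

```text
[0.64079883 0.17788724 0.19894417] [ 1.79957174e+02 -3.65660808e-02 -8.51851728e+01]
ob ((array([648.3, 124. ]), array([34.1, 59.5]), 0.7), 2370)
fr ((array([636.2, 210.6]), array([53. , 53.2]), 19.5), 2407)
pr ((array([643.1, 166.1]), array([ 92.1, 175.1]), 8.8), array([ 269,   74,   98,  172, 7612], dtype=int32))
```

View pics/w5.png

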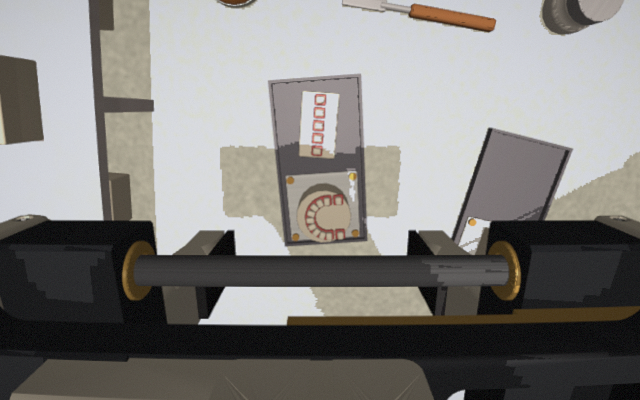

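The oblong cast at (319,124) is turned about 8° in the round pan. The fixed round is at (325,212).

```bash
python3 plan.py 648.3 124 70 -89.3
```

```text
rows 4 calls 1
1 [ 54.2  -3.  129.1] [ 0.01 -0.    0.82]
```

arm_command --steps '[{"translation": [54,-3,40],"rotation": [0,0,0.82],"claw": 87},{"translation": [54,-3,80],"rotation": [0,0,0.82],"claw": 87},{"translation": [54,-3,115],"rotation": [0,0,0.82],"claw": 87},{"translation": [54,-3,129],"rotation": [0,0,0.82],"claw": 75},{"translation": [54,-3,129],"rotation": [0,0,0.82],"claw": 75}]'

```text
clock: 18.3
tool_pos: [0.6473, 0.1243, 0.0685]
orientation: [179.8, -0.1, -89.3]
force: [0.1, 0.7, 1.5]
opening: 0.0776
gripper_force: 0.0
```

arm_command --steps '[{"translation": [0,0,20],"rotation": [0,0,0],"claw": 75},{"translation": [0,0,45],"rotation": [0,0,0],"claw": 75},{"translation": [0,0,54],"rotation": [0,0,0],"claw": 75},{"translation": [0,0,54],"rotation": [0,0,0],"claw": 75},{"translation": [0,0,54],"rotation": [0,0,0],"claw": 75}]'

```text
clock: 18.8
tool_pos: [0.6494, 0.1263, 0.0181]
orientation: [-179.9, 0.0, -89.2]
force: [0.1, -0.3, 0.9]
opening: 0.0751
gripper_force: 0.0
```

arm_command --steps '[{"translation": [0,0,0],"rotation": [0,0,0],"claw": 55},{"translation": [0,0,0],"rotation": [0,0,0],"claw": 42},{"translation": [0,0,0],"rotation": [0,0,0],"claw": 34},{"translation": [0,0,0],"rotation": [0,0,0],"claw": 28},{"translation": [0,0,0],"rotation": [0,0,0],"claw": 26}]'

```text
clock: 19.3
tool_pos: [0.6483, 0.1258, 0.0164]
orientation: [-180.0, 0.0, -89.2]
force: [-0.2, -0.0, -0.4]
opening: 0.0405
gripper_force: 0.0
```

arm_command --steps '[{"translation": [0,0,0],"rotation": [0,0,0],"claw": 26},{"translation": [0,0,0],"rotation": [0,0,0],"claw": 26},{"translation": [0,0,0],"rotation": [0,0,0],"claw": 26}]'

```text
clock: 19.6
tool_pos: [0.6482, 0.1258, 0.0163]
orientation: [180.0, -0.0, -89.2]
force: [-1.2, -0.2, 2.2]
opening: 0.0335
gripper_force: 30.0
```

arm_command --steps '[{"translation": [0,0,-5],"rotation": [0,0,0],"claw": 26},{"translation": [0,0,-25],"rotation": [0,0,0],"claw": 26},{"translation": [0,0,-60],"rotation": [0,0,0],"claw": 26},{"translation": [0,0,-95],"rotation": [0,0,0],"claw": 26},{"translation": [0,0,-105],"rotation": [0,0,0],"claw": 26}]'

```text
clock: 20.1
tool_pos: [0.6503, 0.1264, 0.1258]
orientation: [-179.7, 0.1, -89.2]
force: [0.7, -0.2, -1.3]
opening: 0.0337
gripper_force: 30.0
```

```bash
python3 plan.py 430.8 165.6 120 -97.9 30
```

```text
rows 8 calls 2
1 [-21.1 109.5   2.3] [-0.03  0.01  0.87]
2 [-12.8 110.8   2.6] [-0.03  0.01  0.87]
```

arm_command --steps '[{"translation": [-4,20,0],"rotation": [0,0,0.17],"claw": 26},{"translation": [-8,42,0],"rotation": [0,0,0.35],"claw": 26},{"translation": [-13,65,0],"rotation": [0,0,0.52],"claw": 26},{"translation": [-17,87,0],"rotation": [0,0,0.7],"claw": 26},{"translation": [-21,109,0],"rotation": [0,0,0.87],"claw": 26}]'

```text
clock: 20.6
tool_pos: [0.5376, 0.1452, 0.1208]
orientation: [180.0, -0.0, -93.6]
force: [-0.9, 0.7, -1.8]
opening: 0.0337
gripper_force: 30.0
```

arm_command --steps '[{"translation": [-3,24,0],"rotation": [0,0,0.17],"claw": 26},{"translation": [-6,48,0],"rotation": [0,0,0.35],"claw": 26},{"translation": [-9,72,0],"rotation": [0,0,0.52],"claw": 26},{"translation": [-11,96,0],"rotation": [0,0,0.7],"claw": 26},{"translation": [-13,110,0],"rotation": [0,0,0.87],"claw": 26}]'

```text
clock: 21.1
tool_pos: [0.428, 0.1647, 0.1209]
orientation: [179.9, -0.0, -98.0]
force: [1.3, -0.1, -1.8]
opening: 0.0339
gripper_force: 30.0
```

arm_command --steps '[{"translation": [0,0,0],"rotation": [0,0,0],"claw": 26},{"translation": [0,0,0],"rotation": [0,0,0],"claw": 26},{"translation": [0,0,0],"rotation": [0,0,0],"claw": 26}]'

```text
clock: 21.4
tool_pos: [0.4306, 0.1652, 0.1213]
orientation: [-180.0, 0.0, -97.9]
force: [-0.6, 0.1, -1.3]
opening: 0.0337
gripper_force: 30.0
```

```bash
python3 plan.py 430.8 165.6 20 -97.9
```

```text
rows 3 calls 1
1 [-4.000e-01 -1.000e-01  1.013e+02] [-0.  0. -0.]
```

arm_command --steps '[{"translation": [0,0,20],"rotation": [0,0,0],"claw": 26},{"translation": [0,0,50],"rotation": [0,0,0],"claw": 26},{"translation": [0,0,80],"rotation": [0,0,0],"claw": 26},{"translation": [0,0,98],"rotation": [0,0,0],"claw": 26},{"translation": [0,0,101],"rotation": [0,0,0],"claw": 26}]'

```text
clock: 21.9
tool_pos: [0.4293, 0.1638, 0.018]
orientation: [179.8, -0.2, -98.0]
force: [-0.4, -0.6, -0.2]
opening: 0.0338
gripper_force: 30.0
```

arm_command --steps '[{"translation": [0,0,1],"rotation": [0,0,0],"claw": 26},{"translation": [0,0,1.5],"rotation": [0,0,0],"claw": 26},{"translation": [0,0,1.5],"rotation": [0,0,0],"claw": 26}]'

```text
clock: 22.2
tool_pos: [0.4307, 0.1656, 0.0197]
orientation: [-179.9, 0.1, -97.9]
force: [0.4, 0.0, -1.9]
opening: 0.0334
gripper_force: 30.0
```

arm_command --steps '[{"translation": [0,0,0.5],"rotation": [0,0,0],"claw": 26},{"translation": [0,0,0.8],"rotation": [0,0,0],"claw": 26},{"translation": [0,0,0.8],"rotation": [0,0,0],"claw": 26}]'

```text
clock: 22.5
tool_pos: [0.4301, 0.1653, 0.0183]
orientation: [-180.0, 0.0, -97.9]
force: [1.0, 0.6, -2.1]
opening: 0.0338
gripper_force: 30.0
```

arm_command --steps '[{"translation": [0,-0.5,0.5],"rotation": [0,0,0],"claw": 26},{"translation": [0,-0.5,1],"rotation": [0,0,0],"claw": 26},{"translation": [0,-0.5,1],"rotation": [0,0,0],"claw": 26}]'

```text
clock: 22.8
tool_pos: [0.4305, 0.165, 0.0169]
orientation: [180.0, -0.0, -97.9]
force: [1.4, -0.8, -3.1]
opening: 0.0335
gripper_force: 30.0
```

arm_command --steps '[{"translation": [0,0,0.4],"rotation": [0,0,0],"claw": 26},{"translation": [0,0,0.8],"rotation": [0,0,0],"claw": 26},{"translation": [0,0,0.8],"rotation": [0,0,0],"claw": 26}]'

```text
clock: 23.1
tool_pos: [0.4305, 0.1651, 0.0162]
orientation: [180.0, -0.0, -97.9]
force: [-0.6, 0.0, -0.9]
opening: 0.0338
gripper_force: 30.0
```

arm_command --steps '[{"translation": [0,0,0.3],"rotation": [0,0,0],"claw": 26},{"translation": [0,0,0.5],"rotation": [0,0,0],"claw": 26},{"translation": [0,0,0.5],"rotation": [0,0,0],"claw": 26}]'

```text
clock: 23.4
tool_pos: [0.4305, 0.1651, 0.0162]
orientation: [-180.0, 0.0, -97.9]
force: [-3.2, -1.1, 8.9]
opening: 0.0338
gripper_force: 30.0
```

arm_command --steps '[{"translation": [0,0,0],"rotation": [0,0,0],"claw": 42},{"translation": [0,0,0],"rotation": [0,0,0],"claw": 55},{"translation": [0,0,0],"rotation": [0,0,0],"claw": 70},{"translation": [0,0,0],"rotation": [0,0,0],"claw": 70},{"translation": [0,0,0],"rotation": [0,0,0],"claw": 70}]'

```text
clock: 23.9
tool_pos: [0.4305, 0.1651, 0.0156]
orientation: [180.0, -0.0, -97.9]
force: [0.3, 0.1, 0.9]
opening: 0.067
gripper_force: 0.0
```

arm_command --steps '[{"translation": [0,0,-15],"rotation": [0,0,0],"claw": 70},{"translation": [0,0,-50],"rotation": [0,0,0],"claw": 87},{"translation": [0,0,-100],"rotation": [0,0,0],"claw": 87},{"translation": [-20,0,-150],"rotation": [0,0,0],"claw": 87},{"translation": [-45,0,-185],"rotation": [0,0,0],"claw": 87}]'

```text
clock: 24.4
tool_pos: [0.4367, 0.2094, 0.2037]
orientation: [-179.9, 0.1, -98.0]
force: [1.7, 0.8, -0.4]
opening: 0.0867
gripper_force: 0.0
```

arm_command --steps '[{"translation": [0,0,0],"rotation": [0,0,0],"claw": 87},{"translation": [0,0,0],"rotation": [0,0,0],"claw": 87},{"translation": [0,0,0],"rotation": [0,0,0],"claw": 87}]'

```text
clock: 24.7
tool_pos: [0.4359, 0.2089, 0.1996]
orientation: [179.9, -0.1, -97.9]
force: [0.4, -1.0, -1.0]
opening: 0.0871
gripper_force: 0.0
```

```bash
python3 - <<'E'
from h import *
p,d,K=snap('wrist'); P=cloud(d,K); print('ob',block(P,(.4306,.1638),.042)); print('po',panfit(p,P,K,(.436,.205))); print('fo',block(P,(.443,.251),.043))
E
python3 plan.py 465 -178 120 -79.5
```

```text
ob ((array([430.8, 163.3]), array([58.4, 34.1]), 82.1), 2307)
po ((array([436.4, 205.2]), array([174.8,  92.1]), 82.1), array([ 275,   86,   92,  165, 7534], dtype=int32))
fo ((array([442.7, 250.6]), array([60.5, 34. ]), 82.0), 2094)
rows 10 calls 2
1 [189.4 -41.2  40. ] [ 0.01 -0.01 -1.85]
2 [193.6 -10.3  39.8] [ 0.01 -0.01 -1.85]
```

arm_command --steps '[{"translation": [189,-41,0],"rotation": [0,0,-1.85],"claw": 87},{"translation": [189,-41,0],"rotation": [0,0,-1.85],"claw": 87},{"translation": [189,-41,0],"rotation": [0,0,-1.85],"claw": 87},{"translation": [189,-41,0],"rotation": [0,0,-1.85],"claw": 87},{"translation": [189,-41,0],"rotation": [0,0,-1.85],"claw": 87}]'

```text
clock: 25.25
tool_pos: [0.4498, 0.0119, 0.1994]
orientation: [179.8, -0.1, -89.0]
force: [-0.2, 1.2, -0.2]
opening: 0.087
gripper_force: 0.0
```

arm_command --steps '[{"translation": [49,-2.5,20],"rotation": [0,0,-1.85],"claw": 87},{"translation": [97,-5,40],"rotation": [0,0,-1.85],"claw": 87},{"translation": [146,-8,60],"rotation": [0,0,-1.85],"claw": 87},{"translation": [185,-10,78],"rotation": [0,0,-1.85],"claw": 87},{"translation": [193.5,-10,80],"rotation": [0,0,-1.85],"claw": 87}]'

```text
clock: 25.75
tool_pos: [0.4633, -0.1793, 0.1172]
orientation: [179.7, 0.1, -79.6]
force: [-1.4, 0.6, -0.6]
opening: 0.0873
gripper_force: 0.0
```

arm_command --steps '[{"translation": [0,0,0],"rotation": [0,0,0],"claw": 87},{"translation": [0,0,0],"rotation": [0,0,0],"claw": 87},{"translation": [0,0,0],"rotation": [0,0,0],"claw": 87}]'

```text
clock: 26.05
tool_pos: [0.4657, -0.1758, 0.1206]
orientation: [180.0, 0.0, -79.4]
force: [0.3, 0.1, -0.1]
opening: 0.0868
gripper_force: 0.0
```

```bash
python3 plan.py 464.8 -178 19.5 -79.5
```

```text
rows 3 calls 1
1 [  2.    1.2 101.1] [0.   0.   0.02]
```

arm_command --steps '[{"translation": [2,1,35],"rotation": [0,0,0],"claw": 87},{"translation": [2,1,70],"rotation": [0,0,0],"claw": 87},{"translation": [2,1,95],"rotation": [0,0,0],"claw": 87},{"translation": [2,1,101],"rotation": [0,0,0],"claw": 87},{"translation": [2,1,101],"rotation": [0,0,0],"claw": 87}]'

```text
clock: 26.55
tool_pos: [0.4651, -0.1779, 0.0196]
orientation: [179.9, 0.0, -79.3]
force: [-0.5, -0.5, -0.1]
opening: 0.0867
gripper_force: 0.0
```

arm_command --steps '[{"translation": [0,0,0],"rotation": [0,0,0],"claw": 68},{"translation": [0,0,0],"rotation": [0,0,0],"claw": 58},{"translation": [0,0,0],"rotation": [0,0,0],"claw": 52},{"translation": [0,0,0],"rotation": [0,0,0],"claw": 46},{"translation": [0,0,0],"rotation": [0,0,0],"claw": 45}]'

```text
clock: 27.05
tool_pos: [0.4651, -0.1787, 0.0201]
orientation: [-180.0, -0.0, -79.4]
force: [-1.0, 0.6, 5.5]
opening: 0.0533
gripper_force: 30.0
```

arm_command --steps '[{"translation": [0,0,0],"rotation": [0,0,0],"claw": 45},{"translation": [0,0,0],"rotation": [0,0,0],"claw": 45},{"translation": [0,0,0],"rotation": [0,0,0],"claw": 45}]'

```text
clock: 27.35
tool_pos: [0.4651, -0.1786, 0.0201]
orientation: [-180.0, -0.0, -79.4]
force: [-1.7, 0.6, 5.8]
opening: 0.0535
gripper_force: 30.0
```

arm_command --steps '[{"translation": [0,0,-5],"rotation": [0,0,0],"claw": 45},{"translation": [0,0,-25],"rotation": [0,0,0],"claw": 45},{"translation": [0,0,-60],"rotation": [0,0,0],"claw": 45},{"translation": [0,0,-90],"rotation": [0,0,0],"claw": 45},{"translation": [0,0,-100],"rotation": [0,0,0],"claw": 45}]'

```text
clock: 27.85
tool_pos: [0.4667, -0.1787, 0.1228]
orientation: [-179.7, -0.1, -79.4]
force: [0.1, 0.6, -0.7]
opening: 0.0535
gripper_force: 30.0
```

```bash
python3 plan.py 649.7 123.6 120 -81.2 30
```

```text
rows 12 calls 3
1 [-87.9 -78.5   1.2] [-0.02 -0.    0.12]
2 [-88.7 -77.6   1.1] [-0.02 -0.    0.12]
3 [-89.5 -76.6   1. ] [-0.02 -0.    0.12]
```

arm_command --steps '[{"translation": [-14,-13,0],"rotation": [0,0,0.12],"claw": 45},{"translation": [-32,-29,0],"rotation": [0,0,0.12],"claw": 45},{"translation": [-50,-45,0],"rotation": [0,0,0.12],"claw": 45},{"translation": [-69,-62,0],"rotation": [0,0,0.12],"claw": 45},{"translation": [-88,-78.5,0],"rotation": [0,0,0.12],"claw": 45}]'

```text
clock: 28.35
tool_pos: [0.526, -0.0768, 0.119]
orientation: [179.9, 0.0, -80.1]
force: [0.1, -1.1, -1.6]
opening: 0.053
gripper_force: 30.0
```

arm_command --steps '[{"translation": [-18,-16,0],"rotation": [0,0,0.12],"claw": 45},{"translation": [-36,-31,0],"rotation": [0,0,0.12],"claw": 45},{"translation": [-53,-47,0],"rotation": [0,0,0.12],"claw": 45},{"translation": [-71,-62,0],"rotation": [0,0,0.12],"claw": 45},{"translation": [-88.7,-77.6,0],"rotation": [0,0,0.12],"claw": 45}]'

```text
clock: 28.85
tool_pos: [0.5878, 0.0245, 0.1193]
orientation: [180.0, 0.0, -80.6]
force: [-0.2, -0.0, -1.8]
opening: 0.0539
gripper_force: 30.0
```

arm_command --steps '[{"translation": [-20,-17,0],"rotation": [0,0,0.12],"claw": 45},{"translation": [-40,-34,0],"rotation": [0,0,0.12],"claw": 45},{"translation": [-60,-51,0],"rotation": [0,0,0.12],"claw": 45},{"translation": [-80,-68,0],"rotation": [0,0,0.12],"claw": 45},{"translation": [-89.5,-76.6,0],"rotation": [0,0,0.12],"claw": 45}]'

```text
clock: 29.35
tool_pos: [0.6494, 0.1264, 0.1192]
orientation: [-180.0, 0.0, -81.2]
force: [0.2, -0.3, -1.9]
opening: 0.0537
gripper_force: 30.0
```

arm_command --steps '[{"translation": [0,0,0],"rotation": [0,0,0],"claw": 45},{"translation": [0,0,0],"rotation": [0,0,0],"claw": 45},{"translation": [0,0,0],"rotation": [0,0,0],"claw": 45}]'

```text
clock: 29.65
tool_pos: [0.6477, 0.1233, 0.1195]
orientation: [180.0, -0.0, -81.3]
force: [-1.6, -0.3, -1.7]
opening: 0.0535
gripper_force: 30.0
```

```bash
python3 plan.py 649.7 123.6 20 -81.2
```

```text
rows 3 calls 1
1 [ 0.  -2.1 99.5] [ 0.01 -0.   -0.01]
```

arm_command --steps '[{"translation": [0,-2,20],"rotation": [0,0,0],"claw": 45},{"translation": [0,-2,50],"rotation": [0,0,0],"claw": 45},{"translation": [0,-2,80],"rotation": [0,0,0],"claw": 45},{"translation": [0,-2,95],"rotation": [0,0,0],"claw": 45},{"translation": [0,-2,99],"rotation": [0,0,0],"claw": 45}]'

```text
clock: 30.15
tool_pos: [0.6489, 0.1231, 0.019]
orientation: [179.8, -0.1, -81.3]
force: [-0.1, 0.6, -2.2]
opening: 0.0532
gripper_force: 30.0
```

arm_command --steps '[{"translation": [0,0,0.5],"rotation": [0,0,0],"claw": 45},{"translation": [0,0,1],"rotation": [0,0,0],"claw": 45},{"translation": [0,0,1],"rotation": [0,0,0],"claw": 45}]'

```text
clock: 30.45
tool_pos: [0.651, 0.1246, 0.0211]
orientation: [-179.9, 0.0, -81.2]
force: [-0.4, -0.5, -2.1]
opening: 0.0533
gripper_force: 30.0
```

arm_command --steps '[{"translation": [0,0,0.5],"rotation": [0,0,0],"claw": 45},{"translation": [0,0,0.8],"rotation": [0,0,0],"claw": 45},{"translation": [0,0,0.8],"rotation": [0,0,0],"claw": 45}]'

```text
clock: 30.75
tool_pos: [0.6502, 0.1243, 0.0192]
orientation: [-180.0, 0.0, -81.2]
force: [0.1, -0.4, -1.5]
opening: 0.0533
gripper_force: 30.0
```

arm_command --steps '[{"translation": [0.6,0.6,0.8],"rotation": [0,0,0],"claw": 45},{"translation": [0.6,0.6,1.6],"rotation": [0,0,0],"claw": 45},{"translation": [0.6,0.6,2],"rotation": [0,0,0],"claw": 45},{"translation": [0.6,0.6,2],"rotation": [0,0,0],"claw": 45}]'

```text
clock: 31.15
tool_pos: [0.6496, 0.1235, 0.0167]
orientation: [180.0, -0.0, -81.2]
force: [-0.2, -0.7, -2.0]
opening: 0.0534
gripper_force: 30.0
```

arm_command --steps '[{"translation": [0,0,0.4],"rotation": [0,0,0],"claw": 45},{"translation": [0,0,0.7],"rotation": [0,0,0],"claw": 45},{"translation": [0,0,0.7],"rotation": [0,0,0],"claw": 45}]'

```text
clock: 31.45
tool_pos: [0.6497, 0.1236, 0.0162]
orientation: [-180.0, -0.0, -81.2]
force: [0.2, 0.7, -0.8]
opening: 0.0534
gripper_force: 30.0
```

arm_command --steps '[{"translation": [0,0,0.4],"rotation": [0,0,0],"claw": 45},{"translation": [0,0,0.7],"rotation": [0,0,0],"claw": 45},{"translation": [0,0,0.7],"rotation": [0,0,0],"claw": 45}]'

```text
clock: 31.75
tool_pos: [0.6497, 0.1235, 0.0162]
orientation: [-180.0, -0.0, -81.2]
force: [-2.8, -1.2, 5.6]
opening: 0.0531
gripper_force: 30.0
```

Contact at 5.6 N. I'm releasing and backing off to check.

arm_command --steps '[{"translation": [0,0,0],"rotation": [0,0,0],"claw": 60},{"translation": [0,0,0],"rotation": [0,0,0],"claw": 74},{"translation": [0,0,0],"rotation": [0,0,0],"claw": 87},{"translation": [0,0,0],"rotation": [0,0,0],"claw": 87},{"translation": [0,0,0],"rotation": [0,0,0],"claw": 87}]'

```text
clock: 32.25
tool_pos: [0.6496, 0.1235, 0.0153]
orientation: [180.0, -0.0, -81.2]
force: [-0.7, -0.1, -0.0]
opening: 0.0845
gripper_force: 0.0
```

arm_command --steps '[{"translation": [0,0,-15],"rotation": [0,0,0],"claw": 87},{"translation": [0,0,-50],"rotation": [0,0,0],"claw": 87},{"translation": [0,0,-100],"rotation": [0,0,0],"claw": 87},{"translation": [-20,0,-150],"rotation": [0,0,0],"claw": 87},{"translation": [-50,0,-185],"rotation": [0,0,0],"claw": 87}]'

```text
clock: 32.75
tool_pos: [0.6426, 0.1721, 0.2051]
orientation: [-179.8, 0.0, -81.3]
force: [1.9, 0.2, -0.5]
opening: 0.0873
gripper_force: 0.0
```

arm_command --steps '[{"translation": [0,0,0],"rotation": [0,0,0],"claw": 87},{"translation": [0,0,0],"rotation": [0,0,0],"claw": 87},{"translation": [0,0,0],"rotation": [0,0,0],"claw": 87}]'

```text
clock: 33.05
tool_pos: [0.6414, 0.1726, 0.2002]
orientation: [179.9, -0.0, -81.2]
force: [-0.8, -0.8, -0.9]
opening: 0.0868
gripper_force: 0.0
```

```bash
python3 - <<'E'
from h import *
p,d,K=snap('wrist'); P=cloud(d,K); print('rd',block(P,(.6496,.1241),.04)); print('pr',panfit(p,P,K,(.642,.166))); print('fr',block(P,(.635,.212),.04))
snap('scene','end.png')
E
```

```text
rd ((array([649.7, 124.9]), array([52.6, 53.1]), 74.2), 2592)
pr ((array([643.1, 166.2]), array([ 92.1, 174.4]), 8.8), array([ 275,   83,   92,  165, 7158], dtype=int32))
fr ((array([636. , 210.5]), array([52.7, 52.8]), 9.2), 2361)
```

View pics/end.png

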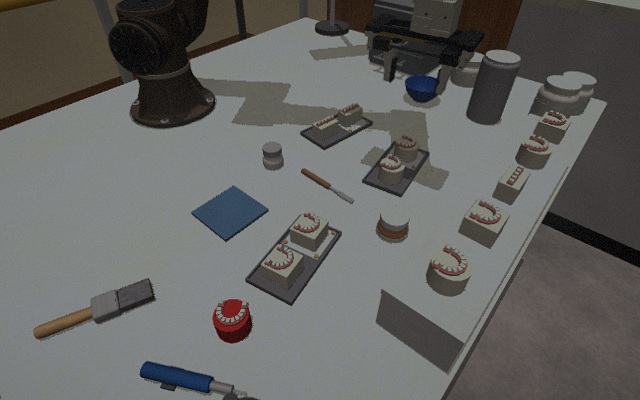

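The end picture shows square with square at (282,265), round with round at (392,165) and oblong with oblong at (325,127). The tile at (230,212) is bare again, and the jars and knife have not moved.

```bash
python3 -c "
from plant import ctrl
print(ctrl.close_job())"
```

```text
the job is handed in; nothing more can be done
None
```

The job is handed in at about 33 s: each loose cast stands upright within about 1 mm of its slot centre in the matching pan, the round one was parked on the tile first, and the jars and knife look unmoved in the end picture.

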